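Square a loaded ware board against its rail

TASK

Put the kiln post that stands in the way into the wooden post crate, then slide the loaded ware board until its long edge lies flush along the steel rail and its end meets the square steel stop block. The bowls on it are freshly glazed: do not touch them, keep them standing on the board, and leave the other things on the table where they are.

Things in the scene. Friction and masses are not known exactly. Their poses are not given: they have to be found in the camera images.
- rail: fixed dark steel angle-iron rail on the table, 680 mm long, upright flange 25 mm high, 6 mm thick. Origin: middle of the face that looks to the robot, at table height; y runs along the rail (to the robot's left), x points away from the robot, square to the face, which lies at x = 0
- stop: fixed square-cornered steel stop block at one end of the rail (left or right, varies), in front of its face: 60 mm square to the rail (its x), 40 mm along the rail (its y), 30 mm high. Origin: centre of its underside; axes parallel to the rail's
- board: loose plywood ware board lying flat, 360 mm long (its y), 95 mm wide (its x), 18 mm thick, 0.3 to 0.6 kg, sliding under a push of 2 to 10 N, carrying three bowls in a row on its long middle line, at y about -113, 0 and +113 mm. Origin: centre of its underside; +x is the long edge that faces the rail
- board_mid (a point): centre of the ware board, 9 mm above its underside, axes as the board's
- board_left (a point): the board's left corner on the rail side, at half thickness (x +47.5, y +180 mm from the board's centre)
- board_right (a point): the board's right corner on the rail side, at half thickness (x +47.5, y -180 mm from the board's centre)
- bowl0: open terracotta bowl, 68 mm across the rim, 30 mm high, upright on the ware board on its long middle line (see board); raw glaze, must not be touched. Origin: centre of its underside, z up
- bowl1: open terracotta bowl, 68 mm across the rim, 30 mm high, upright on the ware board on its long middle line (see board); raw glaze, must not be touched. Origin: centre of its underside, z up
- bowl2: open terracotta bowl, 68 mm across the rim, 30 mm high, upright on the ware board on its long middle line (see board); raw glaze, must not be touched. Origin: centre of its underside, z up
- post_mid (a point): centre of the buff kiln post, a square block 30 x 30 mm and 80 mm tall, standing upright between the board and the rail; this point is 40 mm above its foot, x and y are square to its side faces, 90 to 170 g
- crate: fixed open wooden crate for kiln posts, left or right of the board (varies), 140 (x) x 120 (y) x 50 mm high, walls 6 mm. Origin: centre of its underside. Two other posts are fixed in it along x, 36 mm high: x -58 to +42, y -53 to -23 mm; and x -10 to +50, y +24 to +54 mm
- crate_free (a point): centre of the crate's inner floor, 6 mm above its underside, in the free lane between the two posts there (lane 47 mm wide across y, 128 mm long along x)
- tub: round blue glaze tub with white lid, 68 mm across, 55 mm high, loose, standing near the end of the rail opposite to the stop block. Origin: centre of its underside. Leave alone
- banding_wheel: fixed round steel banding wheel, 140 mm across, 46 mm high, on the side opposite to the crate. Origin: centre of its underside
- brush: loose brush, 200 mm long, 20 mm high, lying to the left beyond the rail's end. Origin at its middle. Leave alone
- rib: loose flat wooden potter's rib (scraper), 70 x 40 mm, 8 mm thick, lying right of the board on the robot's side. Origin: centre of its underside. Leave alone
- red_bowl: loose red bowl, 90 mm across, 45 mm high, beyond the rail. Leave alone
- glaze_jar: loose jar, 70 mm across, 110 mm high, beyond the rail. Leave alone
- mug: loose white mug, 76 mm across, 85 mm high, beyond the rail. Leave alone
Things that resemble listed ones, but are neither listed nor needed, are in the scene too. What is shaped like the part that bears post_mid but yellow is not meant.

How it is judged:
By the outcome, as a careful person would: the job done as asked, in the order asked, and still so for the second after the job is handed in, with the robot touching nothing.
It also fails if it takes over 69 s, if anything falls off the work surface, if the arm or the gripper's body presses on something with over 40 N, if the wrist force passes 120 N, or if a joint passes its speed limit or range.

ROBOT

A 6-joint arm with a two-finger parallel gripper is mounted at the origin on the work surface. World frame = base frame: x ahead of the robot, y to its left, z up, the work surface at z = 0. Lengths are in mm, angles in rad, forces in N, time in s.
With the tool pointing down it reaches from about 300 to 875 mm from the base axis. Payload 6.4 kg.
Tool frame: the origin (TCP) lies at the centre of the arm's flange, where the gripper is bolted on; the fingertips stand 166 mm ahead of it and the grasp point (between the pads) lies 147 mm ahead of it; z points along the fingers, y is the line along which they close (so a half turn about z gives the same grasp; the last joint's range is limited). The gripper opens to 88 mm and grips with 3 to 60 N. Pads are 18 mm wide; open, the fingers measure 123 mm over their backs; the gripper's body (75 mm by 187 mm) begins 45 mm behind the grasp point.
Start: joints at [1.104, 0.181, 1.607, -0, 1.354, -0.206], TCP at [148.254, 555.575, 404.714] pointing down, gripper open.
Joint ranges: [-2.99, 2.99], [-0.89, 2.07], [0.3, 2.58], [-1.14, 4.28], [0, 2.63], [-3.12, 3.12]. Speed limits (rad/s): [2.57, 2.57, 3.01, 3.14, 3.14, 3.14].

INTERFACE

Orientations are given as a unit quaternion [x, y, z, w].
In Python, from station import bot gives the robot as it stands. Calls block until the motion is done:
- bot.move_to(position, orientation): joint-space move of the TCP to a pose.
- bot.move_linear(position, rot=None, speed=150): straight line of the TCP; rot=None keeps the orientation; speed is the mean speed in mm/s.
- bot.goto_joints(angles): joint-space move.
- bot.gripper_to(opening, strength=None): finger opening in mm; strength is the grip in N (None keeps the last); returns when the fingers have stopped.
- bot.hold(seconds).
- bot.ik(position, orientation): joint angles nearest the present ones, or None.
- bot.sense(): the state.
- bot.camera(name): name is "scene" or "side" or "wrist"; returns a dict with "pixels" (400x640x3 uint8, blue, green, red), "fx", "fy", "cx", "cy" (pixels), "rvec" (rotation vector, rad) and "tvec" (3), from world to camera coordinates, as OpenCV has them. Camera axes: x right, y down, z forward; pixel columns grow to the right and rows downward; lengths in mm; the calibration is good to about 2 mm. The wrist camera is an equidistant fisheye: a pixel r from the principal point sees the ray r / f radians off the axis. A picture is of the moment at which its call begins. There is no depth.
A pose or a line that the arm cannot do raises bot.IKError and nothing moves.
- bot.close_job(): hands the job in; it is judged then, once.
Trained networks look in a picture, given as the dict that the camera call returned (one of the last four; its "shot" number tells which), for a name from the list of things; names that differ only in an ending like _2 or _b are one class to them, and where a whole thing is asked for, a point or a joint stands for the part that bears it (a point fixed in the world has none). Each returns a list of dicts, best first, with "conf" (0 to 1); they miss things now and then, are a little off and sometimes report something else, mostly with a low value. They report only what shows in the picture. A call takes as long as a camera call. They do not tell look-alikes from the thing itself.
- bot.find_in(target, picture): "location" ([x, y, z] in mm, in the coordinates of the camera as it stood for that picture, good to about 4 mm: the middle of the surface that is visible of it).
- bot.tip_of(target, picture): "location" ([x, y, z] in mm, in the coordinates of the camera as it stood for that picture, good to about 4 mm: a listed point, or the origin of a listed thing).
The state is a dict: "time_s": time; "joint_pos": joint angles; "dq": joint speeds; "effort": joint torques, N m; "position": TCP position; "tcp_rot": TCP orientation; "contact_force": force on the tool from outside, world axes, zero at the start; "moment": the same for the moment, N m; "finger_gap": finger opening in mm; "gripper_force": force on a finger pad.
Only numpy, scipy, OpenCV 4.12 (cv2) and the standard library are available. Lean on these libraries where they do the work, as an engineer would, in place of code of your own. Each camera call takes 0.05 s, during which the arm holds its last target. There are 200 camera calls.

## Working session

There is one attempt and no reset: what is moved stays moved. The work goes in short steps, each a Python script; the robot and the scene stay as the last script left them, time stands still between calls to the robot, and variables do not carry over. Pictures are saved under pics/ and viewed, at most 10 in all, crops included, and the job is handed in when it is done.

```bash
ls; mkdir -p pics; cat > h.py <<'E'
import numpy as np, cv2
from station import bot
from scipy.spatial.transform import Rotation as R
def shot(n,save=None):
    c=bot.camera(n)
    if save: cv2.imwrite('pics/'+save,c["pixels"])
    return c
def w(c,p):
    r=cv2.Rodrigues(np.array(c["rvec"],float))[0]
    return r.T@(np.array(p)-np.array(c["tvec"],float).ravel())
def proj(c,P):
    return cv2.projectPoints(np.array(P,float).reshape(-1,1,3),np.array(c["rvec"],float),np.array(c["tvec"],float),np.array([[c["fx"],0,c["cx"]],[0,c["fy"],c["cy"]],[0,0,1]]),None)[0].reshape(-1,2)
def ray(c,uv,z):
    r=cv2.Rodrigues(np.array(c["rvec"],float))[0]; o=-r.T@np.array(c["tvec"],float).ravel()
    d=r.T@np.array([(uv[0]-c["cx"])/c["fx"],(uv[1]-c["cy"])/c["fy"],1]); return o+d*(z-o[2])/d[2]
def down(a): # tool down, closing axis (tool y) at angle a from world x
    y=np.array([np.cos(a),np.sin(a),0]);z=np.array([0,0,-1.]);x=np.cross(y,z)
    return R.from_matrix(np.c_[x,y,z]).as_quat()
E
python3 - <<'E'
from h import *
np.set_printoptions(precision=1,suppress=True)
for n in ("scene","side"):
    c=shot(n,n+"0.png")
    print(n)
    for t in "rail stop board board_mid board_left board_right bowl0 post_mid crate crate_free tub banding_wheel rib brush".split():
        print(t,[(w(c,d["location"]).round(0).tolist(),round(d["conf"],2)) for d in bot.tip_of(t,c)[:4]])
s=bot.sense();print(s["time_s"],s["tcp_rot"],s["contact_force"])
E
```

```text
pics
scene
rail [([633.0, -8.0, -2.0], 0.97)]
stop [([594.0, 301.0, -7.0], 0.75)]
board [([489.0, -17.0, -1.0], 0.85), ([779.0, -179.0, 1.0], 0.32)]
board_mid [([487.0, -16.0, 9.0], 0.78)]
board_left [([541.0, 164.0, 11.0], 0.97), ([596.0, 302.0, -3.0], 0.21)]
board_right []
bowl0 [([490.0, 97.0, 18.0], 0.86), ([486.0, -124.0, 18.0], 0.73), ([488.0, -17.0, 18.0], 0.73)]
post_mid [([376.0, 97.0, 46.0], 0.9), ([596.0, 25.0, 38.0], 0.82), ([346.0, 21.0, 38.0], 0.68)]
crate [([429.0, 386.0, -1.0], 0.83)]
crate_free []
tub [([598.0, -317.0, 0.0], 0.59), ([590.0, 476.0, -4.0], 0.24)]
banding_wheel [([411.0, -391.0, -0.0], 0.71), ([539.0, 165.0, 8.0], 0.25)]
rib [([418.0, -213.0, -2.0], 0.82), ([411.0, -391.0, -1.0], 0.53)]
brush [([588.0, 474.0, -1.0], 0.75), ([779.0, -180.0, -1.0], 0.7)]
side
rail [([637.0, -4.0, 2.0], 0.98), ([433.0, 386.0, 8.0], 0.29)]
stop [([597.0, 304.0, -1.0], 0.64), ([770.0, 92.0, 3.0], 0.52)]
board [([489.0, -18.0, -4.0], 0.76)]
board_mid [([487.0, -16.0, 9.0], 0.95), ([772.0, 92.0, 3.0], 0.51)]
board_left []
board_right [([489.0, -20.0, 10.0], 0.72), ([530.0, -198.0, 8.0], 0.7)]
bowl0 [([488.0, -124.0, 20.0], 0.9), ([487.0, -19.0, 19.0], 0.78), ([493.0, 94.0, 20.0], 0.62)]
post_mid [([598.0, 25.0, 36.0], 0.83), ([348.0, 21.0, 38.0], 0.68)]
crate [([432.0, 388.0, -1.0], 0.72)]
crate_free [([433.0, 388.0, 8.0], 0.57), ([496.0, 94.0, 18.0], 0.25)]
tub [([601.0, -320.0, 4.0], 0.92)]
banding_wheel [([418.0, -391.0, -3.0], 0.6)]
rib [([427.0, -215.0, 1.0], 0.53)]
brush [([490.0, -20.0, -7.0], 0.73), ([586.0, 471.0, 1.0], 0.69), ([601.0, -315.0, 4.0], 0.49)]
1.5 [0.1 1.  0.  0. ] [ 0.1  0.6 -0.5]
```

View pics/scene0.png

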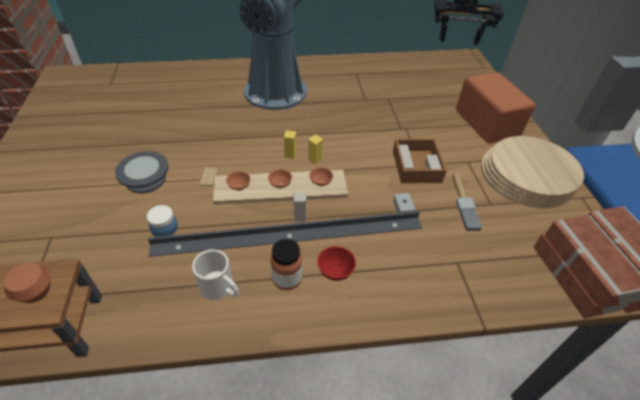

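View pics/side0.png

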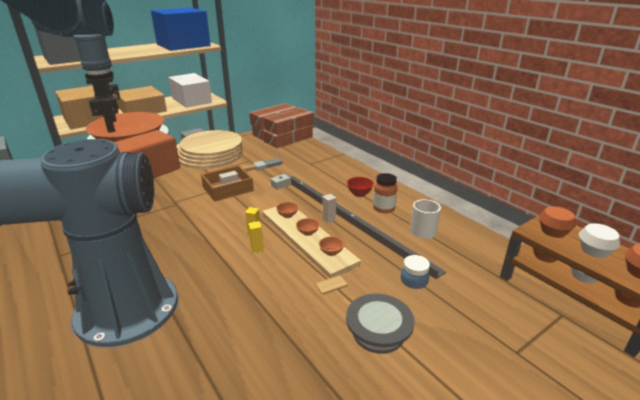

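The scene view shows the buff post at (300,207) between the board (280,187) and the rail (152,245)–(420,218). The stop is at the left end (404,202) and the crate at (419,160) on the left. The yellow look-alikes are at (290,144) and (316,149), and the side view agrees. Next I go above the post for a close look.

```bash
cat >> h.py <<'E'
def wproj(c,P):
    return cv2.fisheye.projectPoints(np.array(P,float).reshape(-1,1,3),np.array(c["rvec"],float).reshape(3,1),np.array(c["tvec"],float).reshape(3,1),np.array([[c["fx"],0,c["cx"]],[0,c["fy"],c["cy"]],[0,0,1.]]),np.zeros(4))[0].reshape(-1,2)
def wray(c,uv,z):
    r=cv2.Rodrigues(np.array(c["rvec"],float))[0]; o=-r.T@np.array(c["tvec"],float).ravel()
    q=np.array([(uv[0]-c["cx"])/c["fx"],(uv[1]-c["cy"])/c["fy"]]);t=np.linalg.norm(q)
    d=r.T@np.array([*(q/t*np.sin(t)),np.cos(t)]); return o+d*(z-o[2])/d[2]
E
python3 - <<'E'
from h import *
np.set_printoptions(precision=1,suppress=True)
bot.move_to([560,25,400],down(np.pi/2))
c=shot("wrist","wr1.png")
cv2.imwrite("pics/wr1b.png",cv2.resize(c["pixels"],(800,500),interpolation=cv2.INTER_CUBIC))
np.save("wr1.npy",c,allow_pickle=True)
for t in "rail stop board board_left board_right bowl0 post_mid crate crate_free tub".split():
    print(t,[(w(c,d["location"]).round(1).tolist(),round(d["conf"],2)) for d in bot.tip_of(t,c)[:4]])
print("yellow",wproj(c,[[376,97,80],[347,21,80]]))
s=bot.sense();print(s["time_s"],s["contact_force"],s["joint_pos"])
E
```

```text
rail [([636.2, 1.4, 0.5], 0.96)]
stop [([591.7, 304.3, 1.4], 0.58)]
board [([773.2, -22.3, -3.0], 0.46), ([593.5, 26.7, 40.0], 0.34)]
board_left [([533.9, 165.5, 7.7], 0.9), ([590.2, 307.8, 1.1], 0.4)]
board_right [([527.9, -192.4, 9.9], 0.9)]
bowl0 [([486.1, -123.8, 17.0], 0.97), ([491.3, 94.6, 18.7], 0.9), ([488.2, -13.4, 18.7], 0.57)]
post_mid [([373.7, 92.1, 37.2], 0.81), ([593.4, 27.1, 41.5], 0.75), ([488.3, -16.1, 19.5], 0.25)]
crate [([432.7, 386.7, 2.1], 0.78), ([602.2, -312.5, 1.3], 0.41), ([428.3, 393.0, 3.5], 0.27), ([583.2, 474.2, 2.0], 0.22)]
crate_free [([428.1, 390.1, 2.7], 0.87), ([489.7, 92.9, 19.6], 0.43)]
tub [([601.1, -312.6, 1.5], 0.7), ([427.8, 390.2, 4.8], 0.39)]
yellow [[393.1   9.3]
 [315.2 -19.9]]
4.4417 [-1.   0.  -0.2] [-0.2  0.2  1.6  0.   1.3 -1.7]
```

View pics/wr1b.png

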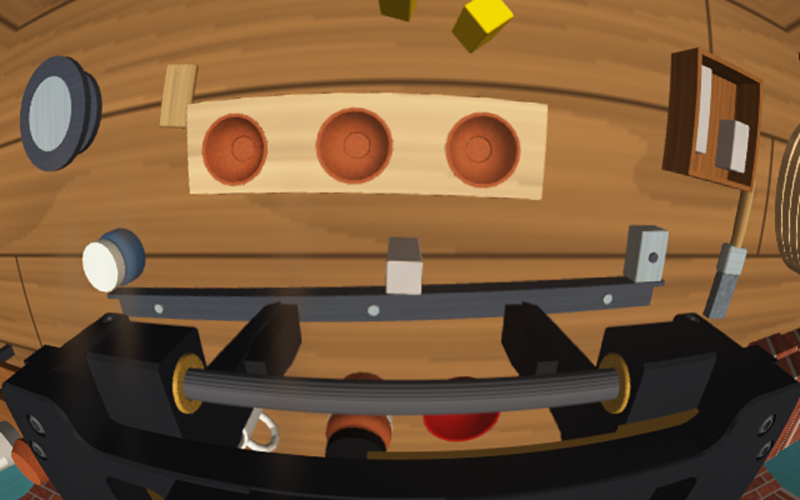

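The wrist view (800 px) shows the buff post at (405,265). The board corners are (187,104), (547,104), (541,199) and (190,193). The rail's top edge runs (110,291)–(663,282), the stop is at (647,253), and the crate is at (712,118) with its free lane between the grey posts.

```bash
python3 - <<'E'
from h import *
np.set_printoptions(precision=1,suppress=True)
c=np.load("wr1.npy",allow_pickle=True).item()
for n,u,v,z in [("b near R",187,104,18),("b near L",547,104,18),("b rail L",541,199,18),("b rail R",190,193,18),
 ("rail R",120,291,25),("rail L",663,282,25),("rail m",380,293.5,25),("rail fill",540,288,25),("post a",387,263,80),("post b",421,262,80),("post c",422,293,80),("post d",388,294,80),
 ("stop nr",629,226,30),("stop nl",667,227,30),("stop fr",638,281,30),
 ("crate a",697,48,50),("crate b",761,79,50),("crate c",753,190,50),("crate d",671,170,50),
 ("lpost a",703,66,36),("lpost b",712,68,36),("lpost c",703,153,36),("rpost a",724,120,36),("rpost b",748,124,36)]:
    print(n,wray(c,(u/1.25,v/1.25),z))
E
```

```text
b near R [ 433.6 -190.8   18. ]
b near L [442.2 166.6  18. ]
b rail L [536.  164.6  18. ]
b rail R [ 526.6 -193.    18. ]
rail R [ 638.2 -316.    25. ]
rail L [624.5 333.7  25. ]
rail m [631.7   6.   25. ]
rail fill [627.2 170.5  25. ]
post a [581.5  15.3  80. ]
post b [580.6  43.1  80. ]
post c [608.   44.4  80. ]
post d [609.   15.9  80. ]
stop nr [558.1 265.6  30. ]
stop nl [557.5 320.1  30. ]
stop fr [620.2 290.7  30. ]
crate a [358.1 334.7  50. ]
crate b [365.9 452.   50. ]
crate c [502.6 445.8  50. ]
crate d [493.8 299.4  50. ]
lpost a [371.9 356.4  36. ]
lpost b [370.7 371.8  36. ]
lpost c [470.4 359.2  36. ]
rpost a [427.6 393.3  36. ]
rpost b [424.1 441.4  36. ]
```

```bash
python3 - <<'E'
from h import *
np.set_printoptions(precision=1,suppress=True)
q=down(np.pi/2+.01)
bot.move_to([595.5,27.5,290],q)
bot.move_linear([595.5,27.5,207],speed=120)
bot.gripper_to(20,25)
s=bot.sense();print(s["finger_gap"],s["gripper_force"],s["contact_force"])
bot.move_linear([595.5,27.5,340],speed=150)
bot.move_to([400,388,350],down(np.pi/2-.05))
c=shot("wrist"); np.save("wr2.npy",c,allow_pickle=True)
cv2.imwrite("pics/wr2b.png",cv2.resize(c["pixels"],(800,500),interpolation=cv2.INTER_CUBIC))
for t in "crate crate_free post_mid".split():
    print(t,[(w(c,d["location"]).round(1).tolist(),round(d["conf"],2)) for d in bot.tip_of(t,c)[:4]])
s=bot.sense();print(s["time_s"],s["finger_gap"],s["contact_force"])
E
```

```text
29.91098703856546 24.70582531003629 [0.1 0.  0.4]
crate [([431.6, 389.0, -2.4], 0.76)]
crate_free [([428.0, 392.3, 2.1], 0.61)]
post_mid [([376.2, 92.2, 38.8], 0.89), ([398.0, 390.3, 183.2], 0.57)]
9.475 29.74053577274401 [-0.   0.4 -1.2]
```

View pics/wr2b.png

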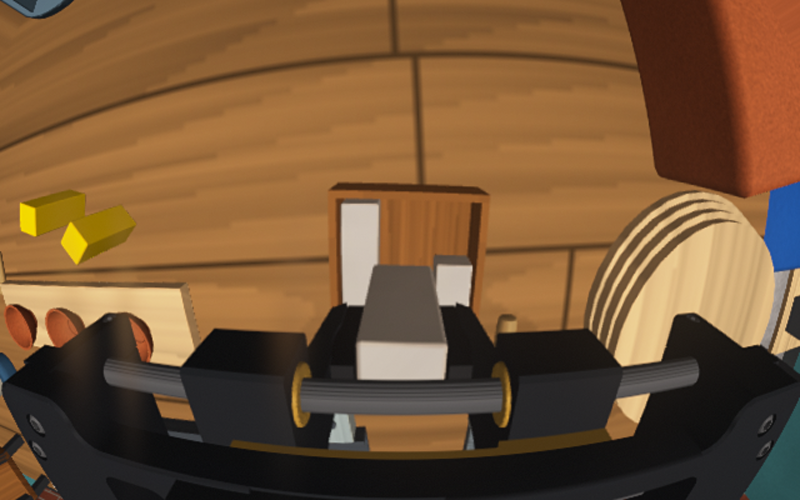

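The post is held, seen end-on at (402,360). The crate below it shows the long post's right edge at x≈380 px and the short post's left top corner at (434,257), with the lane between them. I'll put both on z = 36, set the post down between them, and check.

```bash
python3 - <<'E'
from h import *
np.set_printoptions(precision=1,suppress=True)
c=np.load("wr2.npy",allow_pickle=True).item()
a=[wray(c,(u/1.25,v/1.25),36)[:2] for u,v in [(380,203),(379,268),(434,257),(472,257)]]
o=[wray(c,(u/1.25,v/1.25),50)[:2] for u,v in [(331,186),(489,190)]]
print(a,o)
yc=(a[1][1]+a[2][1])/2; print("lane y",yc)
yaw=-.045
if abs(yc-389.5)<5:
    x=432; y=(yc+389.5)/2
    q=down(np.pi/2+yaw)
    bot.move_to([x,y,300],q)
    for z in np.r_[235,np.arange(221,211,-2)]:
        bot.move_linear([x,y,z],speed=100 if z>221 else 40)
        f=bot.sense()["contact_force"]; print(z,f)
        if np.hypot(*f[:2])>6 or f[2]>5: break
E
```

```text
[array([371.1, 373.5]), array([423.6, 369.2]), array([416.6, 413.6]), array([418.2, 444.4])] [array([353.9, 339.2]), array([362.5, 455. ])]
lane y 391.43929371740774
235 [ 1.   0.5 -2. ]
221 [-0.3  0.3 -2.1]
219 [ 1.2 -0.8 -2.4]
217 [-0.1 -0.1 -1.7]
215 [ 0.9 -0.6 -2.3]
213 [ 0.   0.5 -1.6]
```

```bash
python3 - <<'E'
from h import *
np.set_printoptions(precision=1,suppress=True)
p=bot.sense()["position"]
bot.move_linear([p[0],p[1],212.7],speed=20); print(bot.sense()["contact_force"])
bot.gripper_to(52)
bot.move_linear([p[0],p[1],310],speed=150)
bot.move_to([400,300,380],down(np.pi/2))
bot.move_to([470,0,400],down(np.pi/2))
c=shot("wrist"); np.save("wr3.npy",c,allow_pickle=True)
cv2.imwrite("pics/wr3b.png",cv2.resize(c["pixels"],(800,500),interpolation=cv2.INTER_CUBIC))
for t in "rail stop board board_left board_right post_mid rib bowl0".split():
    print(t,[(w(c,d["location"]).round(1).tolist(),round(d["conf"],2)) for d in bot.tip_of(t,c)[:4]])
s=bot.sense();print(s["time_s"],s["finger_gap"],s["contact_force"])
E
```

```text
[-0.5  0.3  1.1]
rail [([637.2, 1.4, 0.6], 0.87)]
stop [([590.4, 307.4, -1.6], 0.73)]
board [([409.2, -383.9, 0.3], 0.19)]
board_left [([536.3, 164.7, 10.5], 0.81)]
board_right [([530.3, -192.5, 11.9], 0.57)]
post_mid [([429.3, 387.2, 46.8], 0.95), ([373.5, 93.1, 36.1], 0.62), ([344.9, 22.0, 42.2], 0.61)]
rib [([421.7, -207.1, 1.0], 0.95)]
bowl0 [([485.1, -126.0, 16.0], 0.81), ([488.5, 96.5, 18.8], 0.75), ([484.7, -12.6, 20.6], 0.57)]
15.8583 51.98760143518981 [0.5 0.2 0.3]
```

View pics/wr3b.png

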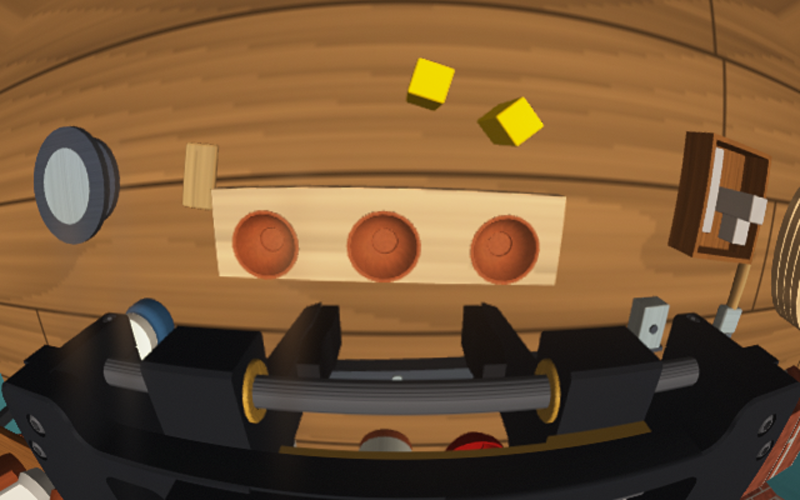

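The buff post stands in the crate's lane at about (742,205) px, and the world estimate (429,387) agrees. The bowls and yellow posts are undisturbed. Now I push the board to the rail with the open fingers, offset to the right to keep clear of the yellow posts.

```bash
cat >> h.py <<'E'
def press(d,n,extra,step=1.0,speed=20,cap=30,verbose=True):
    """creep along unit vector d until force against motion rises by extra above the sliding level"""
    d=np.array(d,float);p=np.array(bot.sense()["position"]);base=None;log=[]
    for i in range(1,n+1):
        bot.move_linear(p+d*step*i,speed=speed)
        f=-np.dot(bot.sense()["contact_force"][:3],d);log.append(round(float(f),1))
        base=f if base is None or i<=3 else min(base,f)
        if f>base+extra or f>cap: break
    print(i,log,bot.sense()["position"],bot.sense()["time_s"]); return log
E
python3 - <<'E'
from h import *
np.set_printoptions(precision=1,suppress=True)
t=.021; q=down(np.pi/2+t); n=np.array([np.cos(t),np.sin(t),0]); 
bot.gripper_to(88)
A=np.array([417,-42,172.])
bot.move_to(A+[0,0,110],q)
bot.move_linear(A,speed=120)
print(bot.sense()["contact_force"],bot.sense()["time_s"])
bot.move_linear(A+n*12,speed=30); print(bot.sense()["contact_force"])
bot.move_linear(A+n*50,speed=40); print(bot.sense()["contact_force"])
bot.move_linear(A+n*98,speed=40); print(bot.sense()["contact_force"])
press(n,25,8)
c=shot("wrist"); np.save("wr4.npy",c,allow_pickle=True)
cv2.imwrite("pics/wr4b.png",cv2.resize(c["pixels"],(800,500),interpolation=cv2.INTER_CUBIC))
E
```

```text
[-0.4  0.6 -0.3] 18.2083
[ 0.2  0.2 -0.1]
[-1.1  0.9 -0.8]
[-2.7  0.8 -1.9]
18 [4.4, 3.0, 2.1, 2.4, 3.3, 3.0, 3.7, 2.4, 2.6, 2.5, 3.2, 3.6, 3.6, 3.4, 6.2, 8.1, 9.4, 13.2] [531.5 -39.7 171.7] 25.7083
```

View pics/wr4b.png

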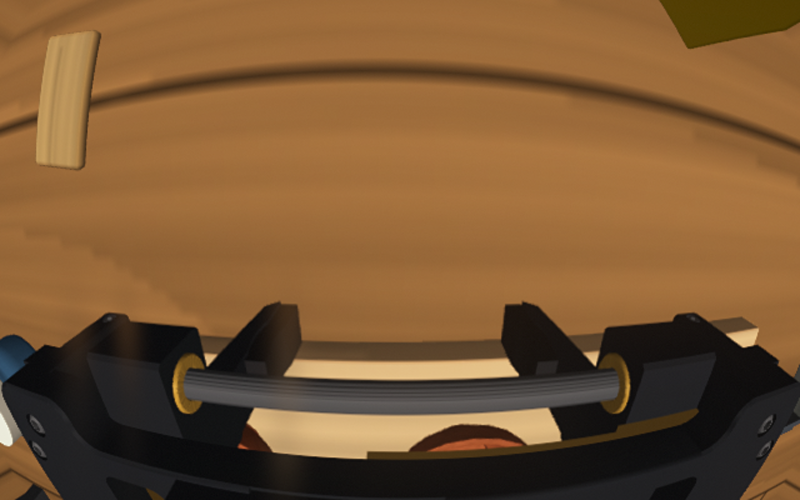

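The board's near edge (341 px) runs parallel to the fingers, and the force rise says it is seated on the rail. Before the end push, I check the room beyond the rail (mug, jar) and the board's pose.

```bash
python3 - <<'E'
from h import *
np.set_printoptions(precision=1,suppress=True)
t=.021; n=np.array([np.cos(t),np.sin(t),0]); p=np.array(bot.sense()["position"])
bot.move_linear(p-n*12,speed=80)
bot.move_linear(p-n*12+[0,0,190],speed=200)
bot.move_to([500,-170,370],down(np.pi/2+t))
c=shot("wrist"); np.save("wr5.npy",c,allow_pickle=True)
cv2.imwrite("pics/wr5b.png",cv2.resize(c["pixels"],(800,500),interpolation=cv2.INTER_CUBIC))
c2=shot("scene")
for c in (c,c2):
  for k in "mug glaze_jar red_bowl tub board_left board_right board_mid bowl0".split():
    print(k,[(w(c,d["location"]).round(1).tolist(),round(d["conf"],2)) for d in bot.tip_of(k,c)[:3]])
for a in (t,t+np.pi,t-np.pi): print(bot.ik([590,-218,172],down(a)))
print(bot.sense()["time_s"],bot.sense()["joint_pos"])
E
```

```text
mug [([591.0, -10.3, -3.7], 0.72), ([777.6, -180.9, 1.4], 0.62)]
glaze_jar [([775.0, -19.6, -0.8], 0.9), ([593.4, -118.0, 15.1], 0.73)]
red_bowl []
tub [([601.2, -313.0, -2.1], 0.84)]
board_left []
board_right [([640.2, -189.2, 10.2], 0.71), ([777.6, -21.8, -1.2], 0.42), ([584.0, 99.0, 20.1], 0.37)]
board_mid [([582.9, -7.0, 4.8], 0.59)]
bowl0 [([588.5, -5.8, 19.3], 0.73), ([591.3, -120.7, 16.8], 0.7), ([585.2, 97.4, 18.5], 0.69)]
mug [([429.2, 387.0, -2.8], 0.63), ([779.7, -180.9, 1.6], 0.58)]
glaze_jar [([779.2, -22.3, -4.1], 0.65)]
red_bowl [([769.4, 93.3, -4.5], 0.71), ([588.6, -10.2, -1.6], 0.44)]
tub [([596.9, -316.7, -0.0], 0.95), ([594.7, 298.7, -3.4], 0.38)]
board_left [([628.6, 170.2, 11.0], 0.93)]
board_right [([640.7, -189.7, 10.2], 0.8)]
board_mid [([587.8, -13.2, 12.4], 0.59)]
bowl0 [([587.0, -14.5, 15.1], 0.85), ([594.3, -118.4, 15.6], 0.84), ([587.6, 102.3, 17.2], 0.56)]
[-0.5  0.6  1.6 -0.   1.  -0.6]
[-0.5  0.6  1.6 -0.   1.   2.6]
[-0.5  0.6  1.6 -0.   1.   2.6]
28.6667 [-0.6  0.1  1.8  0.   1.3 -2.1]
```

View pics/wr5b.png

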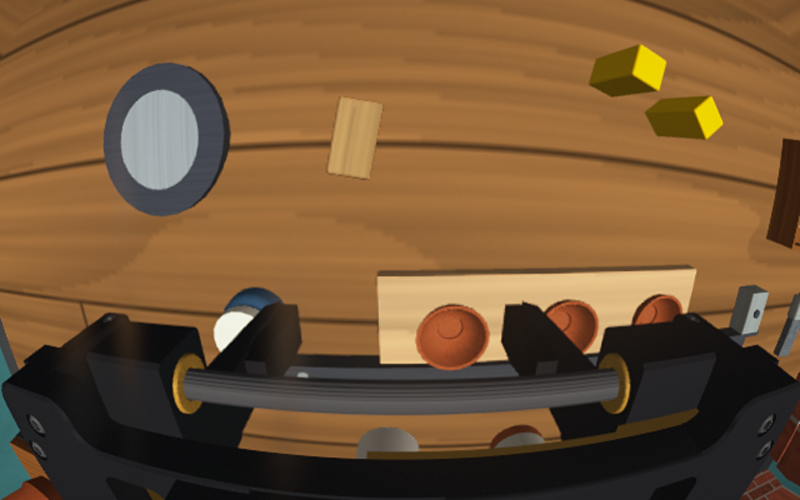

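The board lies along the rail, its right end at x≈379 px and near edge at 272 px. The bowls stand in place, and the mug and jar are over 30 mm clear of the gripper body's sweep. Now the end push toward the stop.

```bash
python3 - <<'E'
from h import *
np.set_printoptions(precision=1,suppress=True)
c=np.load("wr5.npy",allow_pickle=True).item()
a=[wray(c,(u/1.25,v/1.25),18)[:2] for u,v in [(378,275),(381,363),(695,267)]]
print(a)
t=.022; d=np.array([-np.sin(t),np.cos(t),0])
m=(a[0]+a[1])/2; print("end mid",m)
m[0]=(m[0]+591)/2
S=np.array([m[0],m[1],172])-d*30
bot.gripper_to(42)
q=down(t)
bot.move_to(S+[0,0,110],q)
bot.move_linear(S,speed=120); print(S,bot.sense()["contact_force"],bot.sense()["time_s"])
bot.move_linear(S+d*60,speed=40); print(bot.sense()["contact_force"])
bot.move_linear(S+d*122,speed=45); print(bot.sense()["contact_force"])
press(d,30,8)
E
```

```text
[array([ 542.6, -188.9]), array([ 637.3, -186.2]), array([531.2, 165.1])]
end mid [ 590.  -187.5]
[ 591.2 -217.5  172. ] [0.  0.3 0.3] 31.95
[-1.9 -3.9  0.8]
[-4.3 -4.4  1.3]
12 [5.8, 5.5, 5.0, 4.4, 5.2, 5.3, 4.7, 5.1, 5.6, 7.0, 10.9, 14.1] [587.7 -85.5 172.1] 38.125
```

Stop contact came at the expected place: tool y −85 plus 9 and 360 gives about 283. Next is a final seat against the rail at mid-edge, then a light re-press at the end, then a look.

```bash
python3 - <<'E'
from h import *
np.set_printoptions(precision=1,suppress=True)
t=.022; d=np.array([-np.sin(t),np.cos(t),0]); n=np.array([np.cos(t),np.sin(t),0])
p=np.array(bot.sense()["position"])
bot.move_linear(p-d*12,speed=60)
bot.move_linear(p-d*12+[0,0,150],speed=200)
bot.gripper_to(0,10)
q=down(np.pi/2+t)
S=np.array([512,102,172.])
bot.move_to(S+[-10,0,170],q)
c=shot("wrist"); np.save("wr6.npy",c,allow_pickle=True)
cv2.imwrite("pics/wr6b.png",cv2.resize(c["pixels"],(800,500),interpolation=cv2.INTER_CUBIC))
bot.move_linear(S,speed=150)
bot.move_linear(S+n*8,speed=30); print(bot.sense()["contact_force"],bot.sense()["time_s"])
press(n,20,12,speed=15)
E
```

```text
[ 0.3  0.4 -0.2] 43.0167
10 [-0.5, 0.7, 0.4, 0.0, -0.4, 0.8, 4.5, 7.6, 10.4, 13.4] [527.8 102.5 171.4] 45.5167
```

View pics/wr6b.png

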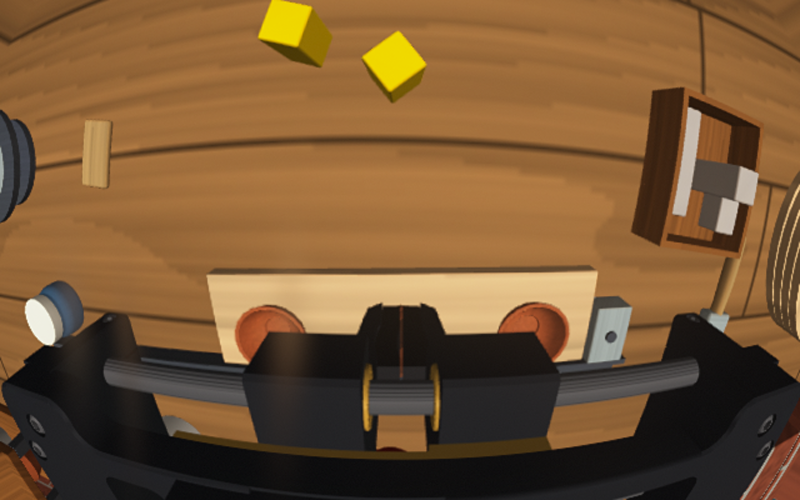

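Already stiff from first contact (3 N/mm up to 13 N), so the board is on the rail. I retreat and look from above at the rail and stop gaps.

```bash
python3 - <<'E'
from h import *
np.set_printoptions(precision=1,suppress=True)
t=.022; n=np.array([np.cos(t),np.sin(t),0]); p=np.array(bot.sense()["position"])
bot.move_linear(p-n*15,speed=60)
bot.move_linear(p-n*15+[0,0,150],speed=200)
bot.move_to([640,130,370],down(np.pi/2+t))
c=shot("wrist"); np.save("wr7.npy",c,allow_pickle=True)
x=c["pixels"][100:300,60:600]; print(x.shape)
cv2.imwrite("pics/wr7b.png",cv2.resize(x,(800,296),interpolation=cv2.INTER_CUBIC))
for k in "board_left board_right bowl0 post_mid stop".split():
    print(k,[(w(c,d["location"]).round(1).tolist(),round(d["conf"],2)) for d in bot.tip_of(k,c)[:3]])
print(bot.sense()["time_s"])
E
```

```text
(200, 540, 3)
board_left [([622.7, 286.7, 8.1], 0.89), ([638.1, -71.5, 12.4], 0.6), ([638.2, -0.2, -1.5], 0.4)]
board_right [([639.5, -69.4, 9.3], 0.93), ([431.4, 388.1, 47.6], 0.52)]
bowl0 [([589.3, 105.4, 20.1], 0.64), ([587.1, -5.6, 15.4], 0.61), ([578.3, 213.2, 19.2], 0.56)]
post_mid [([431.0, 389.9, 45.1], 0.7)]
stop [([591.0, 306.8, -1.0], 0.67)]
47.775
```

View pics/wr7b.png

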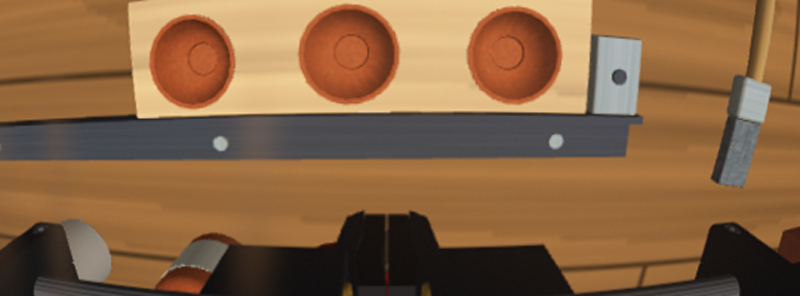

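The picture shows the board edge tight along the rail (y≈117 px), its end against the stop (x≈590 px), three bowls standing on it, and nothing touched by the robot. I'm handing in.

```bash
python3 -c "
from station import bot
print(bot.close_job())"
```

```text
the job is handed in; nothing more can be done
None
```

I handed the job in after about 48 s: the kiln post stands upright in the crate's free lane, and the ware board lies along the rail with its end against the stop. In the last close-up all three bowls are standing on the board; no verdict was returned at hand-in.

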